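# Fence in the trophy dome

## Task

Fence in the glass dome: with the fingertips on its orange outer face, push each of the two sliding stops inward along the rail until it drops into its notch beside the dome, where its red line lines up with the red line on the white strip, and leave it sitting there. Only push the stops, never pinch them, and leave the dome, the bails and the spike key alone.

Things in the scene. Friction and masses are not known exactly. Their poses are not given: they have to be found in the camera images.
- stop_left (a joint): left sliding stop's travel in m: 0 at the rail's outer (+y) end, growing inward to the dome (-y of the rail), range 0 to 0.17, start 0 to 0.05. Friction 1.2 N plus 8 N per m/s. A spring plunger meets a bump 13 mm before the notch (push rises to about 6 to 10 N), tops it 6.5 mm before; then the push falls away and the stop jumps the last 3 mm or so by itself and is held. A like bump lies just past the notch
- stop_left_mark (a point): over the rail's middle line, mid-thickness of the left stop, at its top (75 mm above the ledge); axes as the rail's. The stop is an upright plate 24 mm thick along the rail, 180 mm long across it (28 mm towards the robot, 152 mm beyond), underside 28 mm above the ledge; orange outer half, grey inner half, red line on top near the robot
- stop_left_push (a point): point on the left stop's flat orange outer face over the rail's middle line, 55 mm above the ledge, 12 mm +y (rail axes) of the stop's middle: a good place to push -y; axes as the rail's
- notch_left (a point): where the left stop's mark lies when the stop sits in its notch (75 mm above the ledge, over the rail's middle line, 80 mm +y of the seat's middle); shown by a red line on the white strip on the robot's side of the rail, with which the red line on the stop then lines up; axes as the rail's, y along the rail. Pushed past it, a stop soon hits the dome's base
- stop_right (a joint): right sliding stop's travel in m: 0 at the rail's outer (-y) end, growing inward to the dome (+y of the rail), range 0 to 0.17, start 0 to 0.05. Friction 1.2 N plus 8 N per m/s. A spring plunger meets a bump 13 mm before the notch (push rises to about 6 to 10 N), tops it 6.5 mm before; then the push falls away and the stop jumps the last 3 mm or so by itself and is held. A like bump lies just past the notch
- stop_right_mark (a point): over the rail's middle line, mid-thickness of the right stop, at its top (75 mm above the ledge); axes as the rail's. The stop is an upright plate 24 mm thick along the rail, 180 mm long across it (28 mm towards the robot, 152 mm beyond), underside 28 mm above the ledge; orange outer half, grey inner half, red line on top near the robot
- stop_right_push (a point): point on the right stop's flat orange outer face over the rail's middle line, 55 mm above the ledge, 12 mm -y (rail axes) of the stop's middle: a good place to push +y; axes as the rail's
- notch_right (a point): where the right stop's mark lies when the stop sits in its notch (75 mm above the ledge, over the rail's middle line, 80 mm -y of the seat's middle); shown by a red line on the white strip on the robot's side of the rail, with which the red line on the stop then lines up; axes as the rail's, y along the rail. Pushed past it, a stop soon hits the dome's base
- rail: aluminium channel rail fixed to the ledge, 48 mm wide, 470 mm long, 22 mm high, with 24 mm high black end caps (490 mm over them); origin at its middle on the ledge; y along it, x across it away from the robot
- seat: fixed dome seat: dark wooden slab 135 by 190 mm, 20 mm high, beyond the rail (31 to 166 mm from the rail's middle line), and a low white strip on the rail's robot side with two red lines; origin on the ledge on the rail's middle line, level with the dome; the seat stands at differing places along the rail; axes as the rail's
- dome: glass dome (92 mm across) over a red ball, on a round wooden base 120 mm across and 22 mm high, loose on the seat, 157 mm tall in all, so its top is 177 mm above the ledge; origin under its base, about 110 mm beyond the rail's middle line. A seated stop clears its base by about 8 mm. Leave alone
- bail_1: polished turned wooden bail, 110 mm long (along its x), 13 mm thick, lying loose near the left end of the rail, beyond it; origin under its middle. Leave alone
- bail_2: polished turned wooden bail, 110 mm long (along its x), 13 mm thick, lying loose near the right end of the rail, beyond it; origin under its middle. Leave alone
- spike_key: small steel T-shaped spike key, 67 mm long (along its x), 36 mm wide, 9 mm high, loose between the robot and the rail; origin under its middle. Leave alone

How it is judged (in metres and radians):
At the end, for the whole second after the job is handed in: Both stops rest in their notches, each mark within 2.5 mm of its notch along the rail; the dome stands upright within 6 mm of where it was (y of stop_left_mark in the frame of notch_left between -0.0025 and 0.0025 m and velocity of joint stop_left between -0.005 and 0.005 m/s and y of stop_right_mark in the frame of notch_right between -0.0025 and 0.0025 m and velocity of joint stop_right between -0.005 and 0.005 m/s and distance of dome from where it was at the start of the episode below 0.006 m and angle between dome's own z axis and vertical below 0.05 rad and linear speed of dome below 0.01 m/s); the robot touches nothing.
It fails at once if the dome is shifted by more than 6 mm, lifted or tipped (distance of dome from where it was at the start of the episode above 0.006 m or angle between dome's own z axis and vertical above 0.1 rad).
It fails at once if the robot presses on the dome with more than 2 N (contact force between any of the fingers, the arm and dome above 2 N).
It fails at once if a stop is pinched: fingers press on its outer and inner half at once ((contact force between the fingers and stop_left_c0 above 2 N and contact force between the fingers and stop_left_c1 above 2 N) or (contact force between the fingers and stop_right_c0 above 2 N and contact force between the fingers and stop_right_c1 above 2 N)).
It fails at once if a bail or the spike key is moved by more than 10 mm or lifted (distance of any of bail_1, bail_2, spike_key from where it was at the start of the episode above 0.01 m).
It also fails if it takes over 61 s, if anything falls off the work surface, if the arm or the gripper's body presses on something with over 40 N, if the wrist force passes 120 N, or if a joint passes its speed limit or range.

## Robot

A 6-joint arm with a two-finger parallel gripper is mounted at the origin on the work surface. World frame = base frame: x ahead of the robot, y to its left, z up, the work surface at z = 0. Lengths are in m, angles in degrees, forces in N, time in s.
With the tool pointing down it reaches from about 0.3 to 0.75 m from the base axis. Payload 8.5 kg.
Tool frame: the origin (TCP) lies on the centre line of the jaws, within the pads' length; the fingertips stand 19 mm ahead of it and the grasp point (between the pads) is the TCP (env.tcp_to_tips is the z of the fingertips in the tool frame, in m); z points along the fingers, y is the line along which they close (so a half turn about z gives the same grasp; the last joint's range is limited). The gripper opens to 85 mm and grips with 20 to 120 N. Pads are 22 mm wide; open, the fingers measure 114 mm over their backs; the gripper's body (76 mm by 85 mm) begins 54 mm behind the grasp point. The pads swing forward as they close: fully open they stand 13 mm farther back than shut.
Start: joints at [57.622, 21.807, 74.336, -0, 83.858, -12.336], TCP at [0.188, 0.517, 0.25] pointing down, gripper open.
Joint ranges: [-178.18, 178.18], [-50.72, 133.34], [12.68, 142.11], [-81.47, 261.47], [9.98, 163.14], [-165.26, 165.26]. Speed limits (degrees/s): [136.94, 136.94, 180, 180, 180, 180].

## Interface

Orientations are given as a 3x3 rotation matrix whose columns are the frame's x, y, z axes.
In Python, from rig import env gives the robot as it stands.
- The arm moves only by the tool servo_tool, never from a script. Its argument "steps" is a list of rows, each an object of numbers: "tx", "ty", "tz": the shift along the world's x, y, z in cm; "yaw": the turn about the world's z in degrees; "claw": the finger opening in cm, from 0 to 8.54. In form: [{"tx": .., "ty": .., "tz": .., "yaw": .., "claw": ..}, ...]. A call has 1 to 20 rows; each row shifts and turns the commanded pose from where the row before left it; what a row does not reach is not made up. A row lasts 1/10 s, in which the tool goes at most 50 mm and 8.59 degrees, less where a joint would pass 70% of its speed; a pose out of reach is approached as far as the arm can. A call with a gripper value outside its range is refused whole. The fingers move at their own pace and stop on an object; "newtons" is the grip in N (left out, the last holds). Time passes only in rows, so rows that do not move let the fingers close. It gives the time, the measured TCP pose, the force, the opening and the grip force at its end, in the units of the state.
- env.observe(): the state, without advancing time (a new reading comes with each control period).
- env.get_image(name): name is "side" or "top"; returns (picture, depth): 480x640x3 uint8, red, green, blue; 480x640 float32, m along the optical axis (not along the pixel's ray), 0 where there is no reading.
- env.camera_model(name): a dict with "fovy" (degrees; the focal length in pixels is half the picture's height over the tangent of half this angle, whatever the lens; pixels are square), "cx", "cy" (the principal point, pixels), "T" (4x4, takes a point from camera to world coordinates). Camera axes: x right, y down, z forward; pixel columns grow to the right and rows downward; lengths in m; the calibration is good to about 2 mm. A picture is of the moment at which its call begins. camera_model takes no time and is no camera call.
- env.close_job(): hands the job in; it is judged then, once.
The state is a dict: "time_s": time; "q": joint angles; "qvel": joint speeds; "joint_efforts": joint torques, N m; "position": TCP position; "tool_rot": TCP orientation; "ft_force": force on the tool from outside, world axes, zero at the start; "wrist_torque": the same for the moment, N m; "grip_width": finger opening in m; "gripper_force": force on a finger pad.
Only numpy, scipy, OpenCV 4.12 (cv2) and the standard library are available. Lean on these libraries where they do the work, as an engineer would, in place of code of your own. Each camera call takes 0.05 s, during which the arm holds its last target. There are 200 camera calls.

## Working session

There is one attempt and no reset: what is moved stays moved. The work goes in short steps, Python scripts to look and compute and a tool call to move; the robot and the scene stay as the last step left them, time stands still between calls to the robot, and variables do not carry over. Pictures are saved under pics/ and viewed, at most 10 in all, crops included, and the job is handed in when it is done.

Besides the shell and the picture viewer there is one more tool, called as a command line: name --argument value ..., lists and objects as JSON in quotes. servo_tool: Moves the arm, as the interface text tells. Its arguments: {"type":"object","properties":{"steps":{"type":"array"},"newtons":{"type":"number"}},"required":["steps"]}

```bash
mkdir -p pics; cat > h.py <<'E'
from rig import env
import numpy as np, cv2
def grab(n,tag):
    im,d=env.get_image(n); m=env.camera_model(n)
    cv2.imwrite(f'pics/{tag}.png',im[:,:,::-1]); np.savez(f'{tag}.npz',im=im,d=d,T=m['T'],f=240/np.tan(np.radians(m['fovy']/2)),c=[m['cx'],m['cy']])
def world(tag):
    z=np.load(tag+'.npz'); d=z['d']; v,u=np.mgrid[:480,:640]
    P=np.stack([(u-z['c'][0])/z['f']*d,(v-z['c'][1])/z['f']*d,d,np.ones_like(d)],-1)@z['T'].T
    P=P[...,:3]; P[d==0]=np.nan
    return z['im'],P
E
python3 - <<'E'
from h import *
grab('top','top0'); grab('side','side0')
for n in('top','side'):
    m=env.camera_model(n); print(n,m['fovy'],np.round(m['T'],3))
print(env.observe()['position'],env.observe()['tool_rot'])
E
```

```text
top 51.71425762782557 [[ 0.017 -0.998  0.062  0.534]
 [-0.999 -0.015  0.037  0.002]
 [-0.036 -0.062 -0.997  0.888]
 [ 0.     0.     0.     1.   ]]
side 54.07134451690788 [[ 0.97  -0.166  0.18   0.423]
 [-0.245 -0.647  0.722 -0.62 ]
 [-0.004 -0.744 -0.668  0.651]
 [ 0.     0.     0.     1.   ]]
[0.1883603  0.51648425 0.24979329] [[-9.39452124e-01  3.42679537e-01 -6.64515915e-04]
 [ 3.42680090e-01  9.39451524e-01 -1.09048873e-03]
 [ 2.50592314e-04 -1.25217833e-03 -9.99999185e-01]]
```

View pics/top0.png

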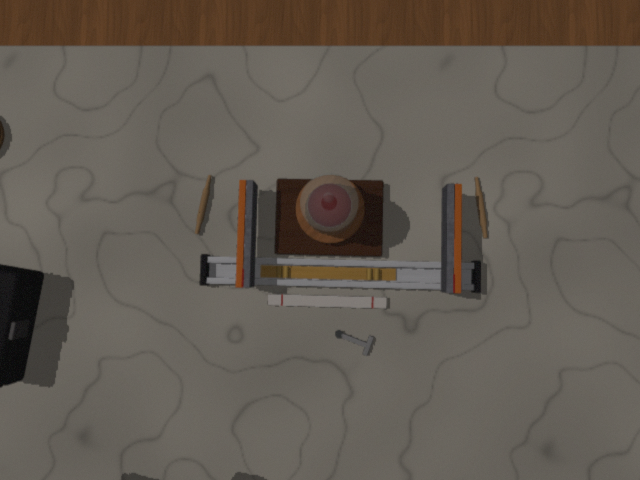

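View pics/side0.png

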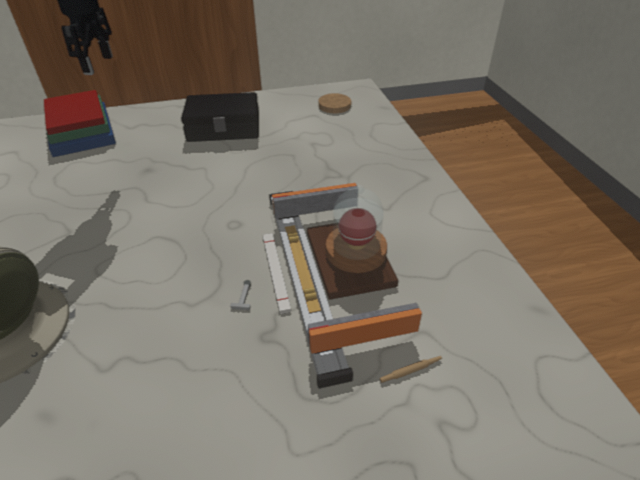

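The top view shows the left stop at about column 247 and the right at about 452 (rows 181–292), with the rail at row 272. The strip's red lines are at (282,300) and (373,302), the bails at (203,205) and (481,208), and the key at (355,342). Next I measure these.

```bash
cat > meas.py <<'E'
from h import *
def measure(tag,verbose=True):
    im,P=world(tag); r,g,b=[im[...,i].astype(int) for i in range(3)]
    hsv=cv2.cvtColor(im,cv2.COLOR_RGB2HSV)
    v,u=np.mgrid[:480,:640]
    X,Y,Z=P[...,0],P[...,1],P[...,2]
    out={}
    print('ledge z',np.nanmedian(Z[380:440,250:600]))
    for n,lo,hi in(('L',150,330),('R',330,500)):
        m=(Z>.065)&(Z<.085)&(u>lo)&(u<hi)&(v>170)&(v<300)&((u<270)|(u>390) if tag=='top0' else (abs(u-331)>38))
        p=P[m]; c,(w,h),a=cv2.minAreaRect(p[:,:2].astype(np.float32))
        d=np.linalg.svd(p[:,:2]-p[:,:2].mean(0),full_matrices=False)[2][0]; d*=np.sign(d[0])
        e=(p[:,:2]@d)
        print(n,m.sum(),'centre',np.round(c,4),'size',np.round((w,h),4),'xdir deg',np.degrees(np.arctan2(d[1],d[0])),'z',np.median(p[:,2]))
        o=m&(hsv[...,0]<20)&(hsv[...,1]>150); print('  orange mean',np.nanmean(P[o],0))
    # strip red lines
    m=(v>290)&(v<312)&(u>262)&(u<390)&(r>g+40)
    k,lab,st,ce=cv2.connectedComponentsWithStats(m.astype(np.uint8))
    for i in range(1,k):
        if st[i,4]>3: print('line px',ce[i],st[i,4],np.nanmean(P[lab==i],0))
    m=(v>290)&(v<312)&(u>262)&(u<392)&(r>150)&(g>140)
    p=P[m]; d=np.linalg.svd(p[:,:2]-p[:,:2].mean(0),full_matrices=False)[2][0]; print('strip dir',np.degrees(np.arctan2(*(-d*np.sign(d[1]))[[0,1]])),p.mean(0))
E
python3 - <<'E'
from meas import *
measure('top0')
im,P=world('top0')
for n,c,r in(('capL',204,270),('capR',476,277),('bail1a',208,180),('bail1b',200,232),('bail2a',478,180),('bail2b',485,235),('keyA',339,333),('keyB',368,348),('dome',330,203)): print(n,np.round(P[r,c],3))
cv2.imwrite('pics/strip0.png',cv2.resize(im[165:315,190:500,::-1],None,fx=2.5,fy=2.5,interpolation=cv2.INTER_CUBIC))
E
```

```text
ledge z -0.0008123737706063894
L 1632 centre [0.5977 0.1597] size [0.0251 0.1786] xdir deg -0.3975087171327797 z 0.0741674309623298
  orange mean [0.59716267 0.1651239  0.07441046]
R 1733 centre [ 0.5946 -0.1852] size [0.0251 0.179 ] xdir deg -0.624678883778323 z 0.07432555727243761
  orange mean [ 0.59474751 -0.19116717  0.07436517]
line px [281.61538462 299.30769231] 13 [0.48690395 0.10181314 0.00977105]
line px [372. 302.] 11 [ 0.48459842 -0.05766518  0.00986325]meas.py:22: RuntimeWarning: Mean of empty slice.
  p=P[m]; d=np.linalg.svd(p[:,:2]-p[:,:2].mean(0),full_matrices=False)[2][0]; print('strip dir',np.degrees(np.arctan2(*(-d*np.sign(d[1]))[[0,1]])),p.mean(0))
  ret = um.true_divide(
Traceback (most recent call last):
  File "meas.py", line 22, in measure
    p=P[m]; d=np.linalg.svd(p[:,:2]-p[:,:2].mean(0),full_matrices=False)[2][0]; print('strip dir',np.degrees(np.arctan2(*(-d*np.sign(d[1]))[[0,1]])),p.mean(0))
              ~~~~~~~~~~~~~~~~~~~~~~~~~~~~~~~~~~~~~~~~~~~~~~~~~~~~~~~~~~~~~^^^
IndexError: index 0 is out of bounds for axis 0 with size 0
```

Both stops, the notch lines (y ≈ 0.1013 and −0.0585 at the rail) and the rail yaw of about −0.6° are now known. Next: close the gripper and hover outside the left stop.

servo_tool --steps '[{"tx":3.42,"ty":-2.97,"tz":0,"yaw":1.95,"claw":0},{"tx":3.42,"ty":-2.97,"tz":0,"yaw":1.95,"claw":0},{"tx":3.42,"ty":-2.97,"tz":0,"yaw":1.95,"claw":0},{"tx":3.42,"ty":-2.97,"tz":0,"yaw":1.95,"claw":0},{"tx":3.42,"ty":-2.97,"tz":0,"yaw":1.95,"claw":0},{"tx":3.42,"ty":-2.97,"tz":0,"yaw":1.95,"claw":0},{"tx":3.42,"ty":-2.97,"tz":0,"yaw":1.95,"claw":0},{"tx":3.42,"ty":-2.97,"tz":0,"yaw":1.95,"claw":0},{"tx":3.42,"ty":-2.97,"tz":0,"yaw":1.95,"claw":0},{"tx":3.42,"ty":-2.97,"tz":0,"yaw":1.95,"claw":0},{"tx":0,"ty":0,"tz":0,"yaw":0,"claw":0},{"tx":0,"ty":0,"tz":0,"yaw":0,"claw":0}]' --newtons 30

```text
time_s: 1.3
position: [0.5307, 0.2191, 0.2496]
tool_rot: [[-1.0, 0.011, -0.002], [0.011, 1.0, -0.0], [0.002, -0.0, -1.0]]
ft_force: [-0.8, -0.2, -0.9]
grip_width: -0.0001
gripper_force: 0.0
```

servo_tool --steps '[{"tz":-3.1},{"tz":-3.1},{"tz":-3.1},{"tz":-3.1},{"tz":-3.1},{"tz":-3.1},{"tz":0},{"tz":0}]'

```text
invalid input at $.steps[0]: expected keys tx, ty, tz, yaw, claw
```

```bash
python3 - <<'E'
from h import *
grab('side','side1')
im=np.load('side1.npz')['im']
cv2.imwrite('pics/side1c.png',cv2.resize(im[60:300,200:460,::-1],None,fx=2.4,fy=2.4))
E
```

```text
(no output)
```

View pics/side1c.png

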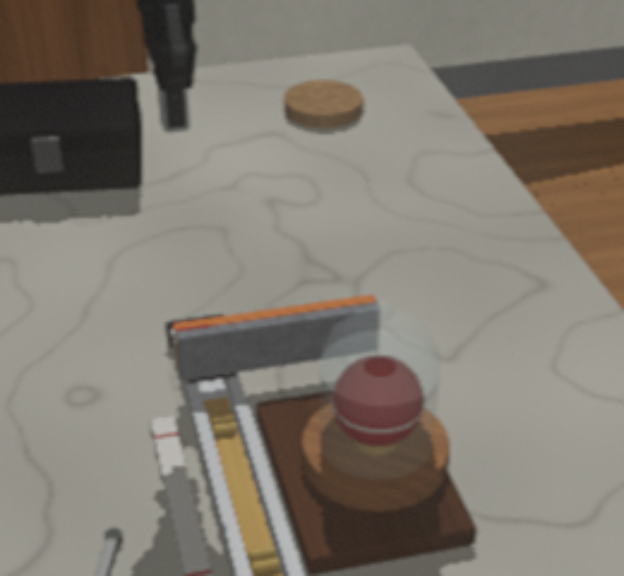

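The gripper (tips at crop 175,128) is still hovering with its fingers closed, because the down move was refused for missing keys. I'll resend it with all the keys.

servo_tool --steps '[{"tx":0,"ty":0,"tz":-3.1,"yaw":0,"claw":0},{"tx":0,"ty":0,"tz":-3.1,"yaw":0,"claw":0},{"tx":0,"ty":0,"tz":-3.1,"yaw":0,"claw":0},{"tx":0,"ty":0,"tz":-3.1,"yaw":0,"claw":0},{"tx":0,"ty":0,"tz":-3.1,"yaw":0,"claw":0},{"tx":0,"ty":0,"tz":-3.1,"yaw":0,"claw":0},{"tx":0,"ty":0,"tz":0,"yaw":0,"claw":0},{"tx":0,"ty":0,"tz":0,"yaw":0,"claw":0}]'

```text
time_s: 2.15
position: [0.5302, 0.2206, 0.0652]
tool_rot: [[-1.0, 0.008, 0.0], [0.008, 1.0, 0.0], [-0.0, 0.0, -1.0]]
ft_force: [-0.3, 0.2, 0.5]
grip_width: 0.0003
gripper_force: 0.0
```

servo_tool --steps '[{"tx":0,"ty":-0.5,"tz":0,"yaw":0,"claw":0},{"tx":0,"ty":-0.5,"tz":0,"yaw":0,"claw":0},{"tx":0,"ty":-0.5,"tz":0,"yaw":0,"claw":0},{"tx":0,"ty":-0.5,"tz":0,"yaw":0,"claw":0},{"tx":0,"ty":-0.5,"tz":0,"yaw":0,"claw":0},{"tx":0,"ty":-0.5,"tz":0,"yaw":0,"claw":0},{"tx":0,"ty":-0.5,"tz":0,"yaw":0,"claw":0},{"tx":0,"ty":-0.5,"tz":0,"yaw":0,"claw":0},{"tx":0,"ty":-0.5,"tz":0,"yaw":0,"claw":0},{"tx":0,"ty":-0.5,"tz":0,"yaw":0,"claw":0},{"tx":0,"ty":-0.5,"tz":0,"yaw":0,"claw":0},{"tx":0,"ty":-0.5,"tz":0,"yaw":0,"claw":0},{"tx":0,"ty":-0.4,"tz":0,"yaw":0,"claw":0}]'

```text
time_s: 3.45
position: [0.5304, 0.1552, 0.0643]
tool_rot: [[-1.0, 0.01, -0.0], [0.01, 1.0, -0.0], [0.0, -0.0, -1.0]]
ft_force: [-0.7, 1.2, -0.4]
grip_width: 0.0001
gripper_force: 0.8
```

```bash
python3 - <<'E'
from h import *
o=env.observe(); print(o['position'],o['ft_force'])
grab('top','top1')
im,P=world('top1'); v,u=np.mgrid[:480,:640]
hsv=cv2.cvtColor(im,cv2.COLOR_RGB2HSV)
# compare grey+orange top of left stop beyond the gripper (rows 178-225) in both frames
for t in('top0','top1'):
    im,P=world(t); m=(P[...,2]>.068)&(P[...,2]<.082)&(u>200)&(u<300)&(v>175)&(v<225)&~((u>293))
    m&=(P[...,1]>.075)
    p=P[m]; lo,hi=np.percentile(p[:,1]+.01*(p[:,0]-.536),[1,99]); print(t,m.sum(),lo,hi,(lo+hi)/2)
cv2.imwrite('pics/top1c.png',cv2.resize(im[165:315,190:500,::-1],None,fx=2.5,fy=2.5,interpolation=cv2.INTER_CUBIC))
E
```

```text
[0.53035993 0.15524682 0.06429287] [-0.73390635  1.16888481 -0.38005394]
top0 660 0.1485381667284184 0.17216072911968847 0.16034944792405342
top1 654 0.11743059885647286 0.1411364337880558 0.1292835163222643
```

View pics/top1c.png

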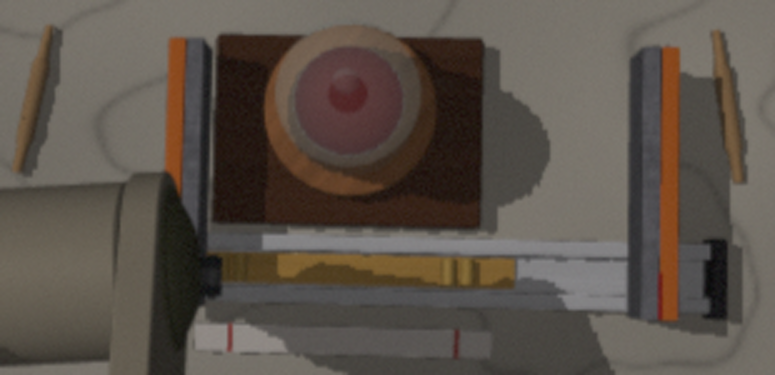

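The left stop is moving with the fingers (mark y ≈ 0.1293, fingertip-to-mark offset 26 mm), with about 28 mm to go. The crop shows it at columns 168–208, moved inward. I continue carefully into the bump.

servo_tool --steps '[{"tx":0,"ty":-0.4,"tz":0,"yaw":0,"claw":0},{"tx":0,"ty":-0.4,"tz":0,"yaw":0,"claw":0},{"tx":0,"ty":-0.4,"tz":0,"yaw":0,"claw":0},{"tx":0,"ty":-0.3,"tz":0,"yaw":0,"claw":0},{"tx":0,"ty":-0.2,"tz":0,"yaw":0,"claw":0},{"tx":0,"ty":-0.1,"tz":0,"yaw":0,"claw":0},{"tx":0,"ty":0,"tz":0,"yaw":0,"claw":0}]'

```text
time_s: 4.2
position: [0.5304, 0.1381, 0.0643]
tool_rot: [[-1.0, 0.009, 0.0], [0.009, 1.0, 0.001], [-0.0, 0.001, -1.0]]
ft_force: [-0.2, 4.9, 1.9]
grip_width: 0.0001
gripper_force: 2.1
```

servo_tool --steps '[{"tx":0,"ty":-0.1,"tz":0,"yaw":0,"claw":0},{"tx":0,"ty":-0.1,"tz":0,"yaw":0,"claw":0},{"tx":0,"ty":0,"tz":0,"yaw":0,"claw":0}]'

```text
time_s: 4.5
position: [0.5304, 0.1356, 0.0643]
tool_rot: [[-1.0, 0.009, -0.0], [0.009, 1.0, -0.0], [0.0, -0.0, -1.0]]
ft_force: [-0.0, 0.9, -0.8]
grip_width: 0.0003
gripper_force: 0.6
```

servo_tool --steps '[{"tx":0,"ty":-0.1,"tz":0,"yaw":0,"claw":0},{"tx":0,"ty":0,"tz":0,"yaw":0,"claw":0}]'

```text
time_s: 4.7
position: [0.5306, 0.1343, 0.0643]
tool_rot: [[-1.0, 0.009, 0.0], [0.009, 1.0, -0.0], [-0.0, -0.0, -1.0]]
ft_force: [-0.2, 0.8, 0.2]
grip_width: -0.0001
gripper_force: 0.0
```

servo_tool --steps '[{"tx":0,"ty":-0.1,"tz":0,"yaw":0,"claw":0},{"tx":0,"ty":0,"tz":0,"yaw":0,"claw":0}]'

```text
time_s: 4.9
position: [0.5306, 0.1333, 0.0644]
tool_rot: [[-1.0, 0.01, 0.0], [0.01, 1.0, -0.0], [-0.0, -0.0, -1.0]]
ft_force: [0.7, -0.7, 0.3]
grip_width: -0.0001
gripper_force: 0.0
```

```bash
cat > stop.py <<'E'
from h import *
import sys
tag,side=sys.argv[1:]
grab('top',tag); v,u=np.mgrid[:480,:640]
im,P=world(tag); X,Y,Z=P[...,0],P[...,1],P[...,2]
m=(Z>.068)&(Z<.082)&(v>175)&(v<228)&((Y>.084)&(Y<.19) if side=='L' else (Y<-.035)&(Y>-.22))
k,lab,st,_=cv2.connectedComponentsWithStats(m.astype(np.uint8)); m=lab==1+st[1:,4].argmax()
y=P[m][:,1]+.01*(P[m][:,0]-.536); lo,hi=np.percentile(y,[1,99])
print(side,m.sum(),'mark y',lo,hi,(lo+hi)/2,env.observe()['position'],env.observe()['ft_force'])
E
python3 stop.py t2 L
```

```text
L 683 mark y 0.09512775795256229 0.11869539143494233 0.10691157469375231 [0.53061511 0.13337564 0.06434044] [-0.50407656  0.85156921 -0.03880089]
```

servo_tool --steps '[{"tx":0,"ty":-0.1,"tz":0,"yaw":0,"claw":0},{"tx":0,"ty":0,"tz":0,"yaw":0,"claw":0}]'

```text
time_s: 5.15
position: [0.5305, 0.1324, 0.0643]
tool_rot: [[-1.0, 0.01, 0.0], [0.01, 1.0, -0.0], [-0.0, -0.0, -1.0]]
ft_force: [0.1, -0.8, -0.2]
grip_width: -0.0
gripper_force: 0.0
```

```bash
python3 stop.py t3 L
```

```text
L 690 mark y 0.09420787517880932 0.11795767869429157 0.10608277693655044 [0.53055059 0.13252288 0.06433108] [0.14464745 0.6666045  0.32823643]
```

servo_tool --steps '[{"tx":0,"ty":-0.1,"tz":0,"yaw":0,"claw":0},{"tx":0,"ty":0,"tz":0,"yaw":0,"claw":0}]'

```text
time_s: 5.4
position: [0.5305, 0.1316, 0.0643]
tool_rot: [[-1.0, 0.009, 0.0], [0.009, 1.0, -0.0], [-0.0, -0.0, -1.0]]
ft_force: [-1.4, 0.5, 0.7]
grip_width: 0.0001
gripper_force: 0.0
```

```bash
python3 stop.py t4 L
```

```text
L 681 mark y 0.09003934627842666 0.11349967880391691 0.10176951254117178 [0.53048861 0.13159684 0.06430829] [-0.39243109 -0.18223788 -0.10688146]
```

The left stop jumped about 4 mm by itself to 0.1018, so it's in its notch. I retreat, lift, and cross to the right side.

servo_tool --steps '[{"tx":0,"ty":1.5,"tz":0,"yaw":0,"claw":0},{"tx":0,"ty":1.5,"tz":0,"yaw":0,"claw":0},{"tx":0,"ty":0,"tz":2.5,"yaw":0,"claw":0},{"tx":0,"ty":0,"tz":3.8,"yaw":0,"claw":0},{"tx":0,"ty":0,"tz":3.8,"yaw":0,"claw":0},{"tx":0,"ty":0,"tz":3.8,"yaw":0,"claw":0},{"tx":0,"ty":0,"tz":3.7,"yaw":0,"claw":0},{"tx":0,"ty":-2.5,"tz":0,"yaw":0,"claw":0},{"tx":0,"ty":-4.1,"tz":0,"yaw":0,"claw":0},{"tx":0,"ty":-4.1,"tz":0,"yaw":0,"claw":0},{"tx":0,"ty":-4.1,"tz":0,"yaw":0,"claw":0},{"tx":0,"ty":-4.1,"tz":0,"yaw":0,"claw":0},{"tx":0,"ty":-4.1,"tz":0,"yaw":0,"claw":0},{"tx":0,"ty":-4.1,"tz":0,"yaw":0,"claw":0},{"tx":0,"ty":-4.1,"tz":0,"yaw":0,"claw":0},{"tx":0,"ty":-4.1,"tz":0,"yaw":0,"claw":0},{"tx":0,"ty":-4.1,"tz":0,"yaw":0,"claw":0},{"tx":0,"ty":-1.3,"tz":0,"yaw":0,"claw":0},{"tx":0,"ty":0,"tz":0,"yaw":0,"claw":0},{"tx":0,"ty":0,"tz":0,"yaw":0,"claw":0}]'

```text
time_s: 7.45
position: [0.5308, -0.2437, 0.2403]
tool_rot: [[-1.0, 0.008, -0.0], [0.008, 1.0, 0.001], [0.0, 0.001, -1.0]]
ft_force: [-0.4, -0.1, -0.6]
grip_width: -0.0003
gripper_force: 0.0
```

```bash
python3 stop.py t5 L; python3 - <<'E'
from h import *
im=np.load('t5.npz')['im']; cv2.imwrite('pics/t5c.png',cv2.resize(im[165:315,230:430,::-1],None,fx=4,fy=4,interpolation=cv2.INTER_CUBIC)[:600,:800])
E
```

```text
L 684 mark y 0.08992369374482467 0.11365230187789378 0.10178799781135922 [ 0.53082839 -0.24343269  0.24042522] [ 0.6775947  -0.36774168  0.54984094]
```

View pics/t5c.png

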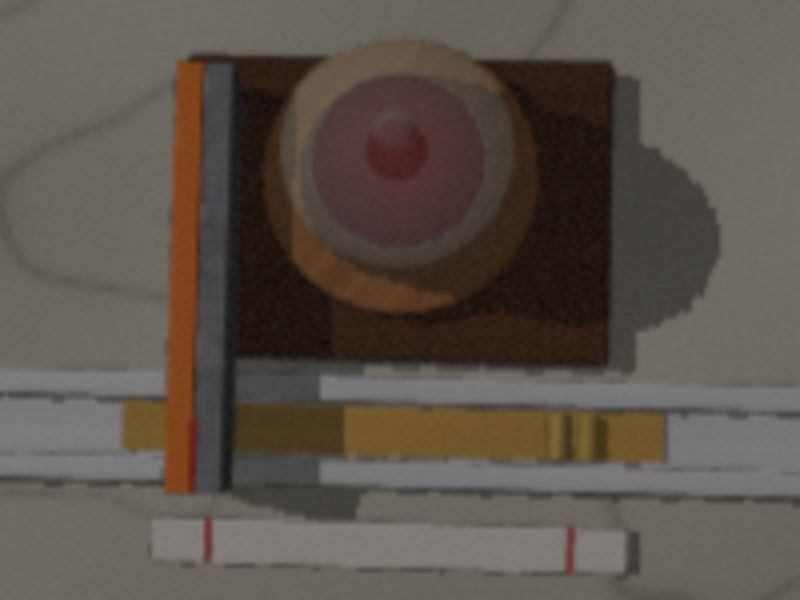

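The left stop (crop columns 166–236) stands beside its strip line (208,540), allowing for parallax. Its mark holds at 0.1018, which agrees with the notch. The right notch is then at about −0.058. I descend outside the right stop and push.

servo_tool --steps '[{"tx":0,"ty":0,"tz":-3.0,"yaw":0,"claw":0},{"tx":0,"ty":0,"tz":-3.0,"yaw":0,"claw":0},{"tx":0,"ty":0,"tz":-3.0,"yaw":0,"claw":0},{"tx":0,"ty":0,"tz":-3.0,"yaw":0,"claw":0},{"tx":0,"ty":0,"tz":-3.0,"yaw":0,"claw":0},{"tx":0,"ty":0,"tz":-2.6,"yaw":0,"claw":0},{"tx":0,"ty":0,"tz":0,"yaw":0,"claw":0},{"tx":0,"ty":0,"tz":0,"yaw":0,"claw":0}]'

```text
time_s: 8.3
position: [0.5311, -0.2444, 0.0652]
tool_rot: [[-1.0, 0.008, 0.0], [0.008, 1.0, -0.0], [-0.0, -0.0, -1.0]]
ft_force: [0.1, 0.4, 1.0]
grip_width: 0.0002
gripper_force: 0.0
```

servo_tool --steps '[{"tx":0,"ty":0.5,"tz":0,"yaw":0,"claw":0},{"tx":0,"ty":0.5,"tz":0,"yaw":0,"claw":0},{"tx":0,"ty":0.5,"tz":0,"yaw":0,"claw":0},{"tx":0,"ty":0.5,"tz":0,"yaw":0,"claw":0},{"tx":0,"ty":0.5,"tz":0,"yaw":0,"claw":0},{"tx":0,"ty":0.5,"tz":0,"yaw":0,"claw":0},{"tx":0,"ty":0.5,"tz":0,"yaw":0,"claw":0},{"tx":0,"ty":0.5,"tz":0,"yaw":0,"claw":0},{"tx":0,"ty":0.5,"tz":0,"yaw":0,"claw":0},{"tx":0,"ty":0.5,"tz":0,"yaw":0,"claw":0},{"tx":0,"ty":0.5,"tz":0,"yaw":0,"claw":0},{"tx":0,"ty":0.5,"tz":0,"yaw":0,"claw":0},{"tx":0,"ty":0.5,"tz":0,"yaw":0,"claw":0},{"tx":0,"ty":0.5,"tz":0,"yaw":0,"claw":0},{"tx":0,"ty":0.5,"tz":0,"yaw":0,"claw":0},{"tx":0,"ty":0.5,"tz":0,"yaw":0,"claw":0},{"tx":0,"ty":0.5,"tz":0,"yaw":0,"claw":0},{"tx":0,"ty":0.5,"tz":0,"yaw":0,"claw":0},{"tx":0,"ty":0.5,"tz":0,"yaw":0,"claw":0},{"tx":0,"ty":0.5,"tz":0,"yaw":0,"claw":0}]'

```text
time_s: 10.3
position: [0.5305, -0.1449, 0.0644]
tool_rot: [[-1.0, 0.009, 0.0], [0.009, 1.0, -0.0], [-0.0, -0.0, -1.0]]
ft_force: [1.5, -1.8, 0.4]
grip_width: -0.0002
gripper_force: 0.8
```

```bash
python3 stop.py t6 R
```

```text
R 674 mark y -0.1303609794902768 -0.10672044462185022 -0.11854071205606351 [ 0.53022085 -0.14410185  0.06424654] [-0.45567778  0.09721706 -0.8905012 ]
```

servo_tool --steps '[{"tx":0,"ty":0.5,"tz":0,"yaw":0,"claw":0},{"tx":0,"ty":0.5,"tz":0,"yaw":0,"claw":0},{"tx":0,"ty":0.5,"tz":0,"yaw":0,"claw":0},{"tx":0,"ty":0.5,"tz":0,"yaw":0,"claw":0},{"tx":0,"ty":0.5,"tz":0,"yaw":0,"claw":0},{"tx":0,"ty":0.5,"tz":0,"yaw":0,"claw":0},{"tx":0,"ty":0.5,"tz":0,"yaw":0,"claw":0},{"tx":0,"ty":0.4,"tz":0,"yaw":0,"claw":0},{"tx":0,"ty":0.3,"tz":0,"yaw":0,"claw":0},{"tx":0,"ty":0.2,"tz":0,"yaw":0,"claw":0},{"tx":0,"ty":0.1,"tz":0,"yaw":0,"claw":0},{"tx":0,"ty":0,"tz":0,"yaw":0,"claw":0}]'

```text
time_s: 11.55
position: [0.5304, -0.1001, 0.0643]
tool_rot: [[-1.0, 0.009, -0.0], [0.009, 1.0, 0.0], [0.0, 0.0, -1.0]]
ft_force: [-0.7, -0.7, -0.7]
grip_width: 0.0001
gripper_force: 0.0
```

servo_tool --steps '[{"tx":0,"ty":0.1,"tz":0,"yaw":0,"claw":0},{"tx":0,"ty":0.1,"tz":0,"yaw":0,"claw":0},{"tx":0,"ty":0.1,"tz":0,"yaw":0,"claw":0},{"tx":0,"ty":0,"tz":0,"yaw":0,"claw":0}]'

```text
time_s: 11.95
position: [0.5304, -0.0972, 0.0643]
tool_rot: [[-1.0, 0.009, -0.0], [0.009, 1.0, 0.0], [0.0, 0.0, -1.0]]
ft_force: [0.1, -0.6, 0.3]
grip_width: 0.0002
gripper_force: 0.2
```

```bash
python3 stop.py t7 R
```

```text
R 652 mark y -0.0826700551437484 -0.05911791891132343 -0.07089398702753591 [ 0.53045812 -0.09720652  0.06432209] [-0.52778528 -0.07560951 -0.81033561]
```

Now at the bump start; on in 1 mm steps, looking each time near the jump.

servo_tool --steps '[{"tx":0,"ty":0.1,"tz":0,"yaw":0,"claw":0},{"tx":0,"ty":0.1,"tz":0,"yaw":0,"claw":0},{"tx":0,"ty":0.1,"tz":0,"yaw":0,"claw":0},{"tx":0,"ty":0.1,"tz":0,"yaw":0,"claw":0},{"tx":0,"ty":0.1,"tz":0,"yaw":0,"claw":0},{"tx":0,"ty":0,"tz":0,"yaw":0,"claw":0}]'

```text
time_s: 12.6
position: [0.5305, -0.0928, 0.0644]
tool_rot: [[-1.0, 0.01, 0.0], [0.01, 1.0, -0.001], [-0.0, -0.001, -1.0]]
ft_force: [-1.4, -2.2, 0.9]
grip_width: 0.0003
gripper_force: 1.4
```

servo_tool --steps '[{"tx":0,"ty":0.1,"tz":0,"yaw":0,"claw":0},{"tx":0,"ty":0.1,"tz":0,"yaw":0,"claw":0},{"tx":0,"ty":0,"tz":0,"yaw":0,"claw":0}]'

```text
time_s: 12.9
position: [0.5304, -0.0898, 0.0643]
tool_rot: [[-1.0, 0.009, -0.0], [0.009, 1.0, 0.001], [0.0, 0.001, -1.0]]
ft_force: [-0.4, -0.6, -0.3]
grip_width: -0.0002
gripper_force: 0.0
```

```bash
python3 stop.py t8 R
```

```text
R 658 mark y -0.07538458137932802 -0.05163102627535421 -0.06350780382734111 [ 0.53043143 -0.08974567  0.06427493] [-0.67669959  0.7415658   0.03116121]
```

servo_tool --steps '[{"tx":0,"ty":0.1,"tz":0,"yaw":0,"claw":0},{"tx":0,"ty":0,"tz":0,"yaw":0,"claw":0}]'

```text
time_s: 13.15
position: [0.5304, -0.0889, 0.0643]
tool_rot: [[-1.0, 0.009, -0.0], [0.009, 1.0, 0.0], [0.0, 0.0, -1.0]]
ft_force: [0.6, 0.0, -0.1]
grip_width: 0.0002
gripper_force: 0.0
```

```bash
python3 stop.py t9 R
```

```text
R 653 mark y -0.0737672193370132 -0.0503887871559612 -0.0620780032464872 [ 0.53046568 -0.08902278  0.064302  ] [-0.47256197  0.02694372  0.69239804]
```

servo_tool --steps '[{"tx":0,"ty":0.1,"tz":0,"yaw":0,"claw":0},{"tx":0,"ty":0,"tz":0,"yaw":0,"claw":0}]'

```text
time_s: 13.4
position: [0.5305, -0.0882, 0.0643]
tool_rot: [[-1.0, 0.009, -0.0], [0.009, 1.0, 0.0], [0.0, 0.0, -1.0]]
ft_force: [-0.4, 0.5, 0.4]
grip_width: 0.0002
gripper_force: 0.0
```

```bash
python3 stop.py t10 R
```

```text
R 651 mark y -0.07213779063442573 -0.04901030685627267 -0.0605740487453492 [ 0.53046372 -0.08819345  0.06431492] [-0.25797809 -0.42341629 -0.02046294]
```

servo_tool --steps '[{"tx":0,"ty":0.1,"tz":0,"yaw":0,"claw":0},{"tx":0,"ty":0,"tz":0,"yaw":0,"claw":0}]'

```text
time_s: 13.65
position: [0.5305, -0.0872, 0.0643]
tool_rot: [[-1.0, 0.009, 0.0], [0.009, 1.0, 0.0], [-0.0, 0.0, -1.0]]
ft_force: [-0.4, -0.9, 0.1]
grip_width: -0.0
gripper_force: 0.0
```

```bash
python3 stop.py t11 R; python3 -c "
from rig import env; env.get_image('top')"; python3 stop.py t12 R
```

```text
R 661 mark y -0.0688600335465551 -0.04559092875642967 -0.05722548115149238 [ 0.53046178 -0.08724708  0.06431696] [0.14910084 0.09555204 1.10888803]
R 656 mark y -0.06896529830294543 -0.045714307212024 -0.05733980275748471 [ 0.53047536 -0.08731958  0.06434105] [ 0.21557513  0.61942658 -0.91804917]
```

The right stop jumped ahead of the fingers to −0.0573, 159 mm from the left one (160 nominal). I back off, lift, and check.

servo_tool --steps '[{"tx":0,"ty":-1.5,"tz":0,"yaw":0,"claw":0},{"tx":0,"ty":-2.5,"tz":0,"yaw":0,"claw":0},{"tx":0,"ty":-2.0,"tz":2.0,"yaw":0,"claw":0},{"tx":0,"ty":-2.0,"tz":4.0,"yaw":0,"claw":0},{"tx":0,"ty":-2.0,"tz":4.0,"yaw":0,"claw":0},{"tx":0,"ty":-2.0,"tz":4.0,"yaw":0,"claw":0},{"tx":-2.0,"ty":-3.0,"tz":3.0,"yaw":0,"claw":0},{"tx":-2.0,"ty":-3.0,"tz":0,"yaw":0,"claw":0},{"tx":-2.0,"ty":-3.0,"tz":0,"yaw":0,"claw":0},{"tx":0,"ty":0,"tz":0,"yaw":0,"claw":0},{"tx":0,"ty":0,"tz":0,"yaw":0,"claw":0}]'

```text
time_s: 14.9
position: [0.4699, -0.2984, 0.2343]
tool_rot: [[-1.0, 0.011, -0.0], [0.011, 1.0, 0.0], [0.0, 0.0, -1.0]]
ft_force: [0.0, 0.2, -0.6]
grip_width: 0.0001
gripper_force: 0.0
```

```bash
python3 stop.py e1 R; python3 stop.py e2 L; python3 - <<'E'
from h import *
im=np.load('e2.npz')['im']; cv2.imwrite('pics/e2c.png',cv2.resize(im[165:315,240:420,::-1],None,fx=4,fy=4,interpolation=cv2.INTER_CUBIC))
# red lines, stops & strip, by line-up along the rail
im,P=world('e2'); r,g,b=[im[...,i].astype(int) for i in range(3)]; v,u=np.mgrid[:480,:640]
red=(r>g+40)&(abs(g-b)<25)&(v>262)&(v<312)&(u>262)&(u<395)
k,lab,st,ce=cv2.connectedComponentsWithStats(red.astype(np.uint8),connectivity=8)
for i in range(1,k):
    if st[i,4]>3:
        p=np.nanmedian(P[lab==i],0); print(np.round(ce[i],1),st[i,4],np.round(p,4),'y at rail',round(p[1]+.01*(p[0]-.536),4))
E
```

```text
R 669 mark y -0.0690293440028558 -0.045636189711020334 -0.05733276685693807 [ 0.4703302  -0.29765035  0.23426554] [0.71789814 0.84256859 1.08136043]
L 682 mark y 0.09004769281538505 0.11350523840544682 0.10177646561041594 [ 0.4706373  -0.29716306  0.23425329] [ 0.22149862  0.01893387 -0.02588165]
[277.5 278.7] 35 [0.5229 0.1016 0.0749] y at rail 0.1015
[375.5 280.4] 35 [ 0.5241 -0.0579  0.0747] y at rail -0.0581
[271. 281.] 7 [0.5193 0.1129 0.0731] y at rail 0.1127
[282. 298.] 7 [0.4887 0.1012 0.0097] y at rail 0.1008
[372. 302.] 11 [ 0.4847 -0.0576  0.0104] y at rail -0.0582
```

View pics/e2c.png

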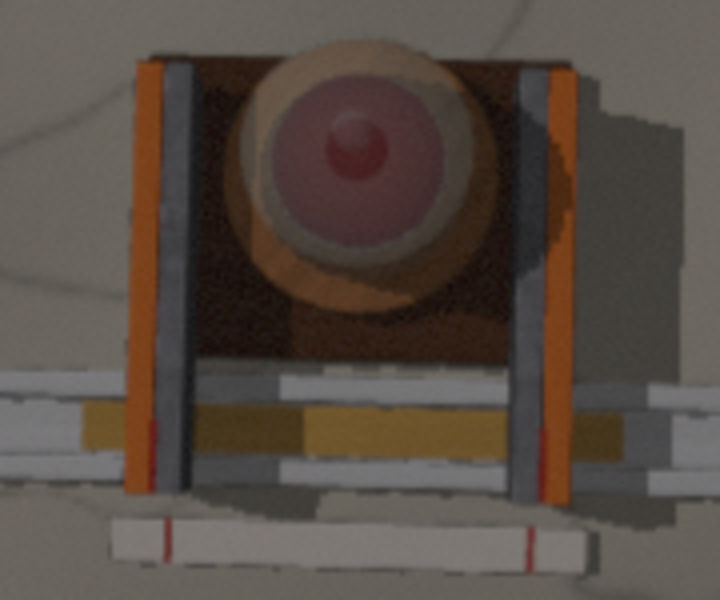

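The stops' red lines (0.1015 and −0.0581) match the strip's lines (0.1008 and −0.0582) to within 1 mm. The dome is unmoved and the robot is clear, so I hand in.

```bash
python3 -c "
from rig import env; print(env.close_job())"
```

```text
the job is handed in; nothing more can be done
None
```

Both stops are in their notches with their red lines within about 1 mm of the strip's lines, the dome looks unmoved and the arm is clear; I handed the job in at about 15 s, and no verdict came back.

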